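# Lock the rotary stage

## Task

Lock the rotary stage on the worktop: with the fingers, push its orange pegs to turn the slotted disc until the slot lines up with the brass bar, then push the bar by its red tab through the disc until it is fully home against the stop in the keeper. Only push: do not pick up or lift the bar or anything else, leave the things standing around where they are, and finish clear of everything.

Things in the scene. Friction and masses are not known exactly. Their poses are not given: they have to be found in the camera images.
- lock: fixed lock of a rotary stage, a blue base plate on the worktop, 116 mm wide (x), with a 50 mm wide tail; its y spans -205 to +82 mm. Origin: on the disc's axis, at worktop level; z up; +y is the way the bar is pushed, and the bar's centre line is the y axis. Along y stand: tail rail (24 mm wide, top 20 mm up), guide, disc, keeper. Only the pegs and the red tab stand higher than 43 mm.
- guide (a point): middle of the top of the grey cover of the guide that the bar slides in: 39 mm above the worktop, 72 mm before the disc's axis; the guide is 44 mm long (lock's y -94 to -50 mm) and 40 mm wide. Behind and to the right of the lock a bench viscometer stands fixed on a tripod; its pale head overhangs (world x from 0.63, y -0.32 to -0.10, from about 0.15 m up): keep the arm clear of it.
- stop (a point): middle of the stop wall inside the keeper, an aluminium pocket with a grey cover beyond the disc (lock's y 49 to 73 mm, 46 mm wide, top 40 mm above the worktop, mouth 20 mm wide). The bar's nose meets this wall, 65 mm beyond the disc's axis, when fully home.
- disc (a joint): angle (rad) of the slotted steel disc, 90 mm across, top 35 mm above the worktop, about the upright axis at the lock's origin; grows anticlockwise from above. An 18 mm wide slot runs right across it, in line with the bar at 0 and equally at pi; more than about 0.15 off, the bar is stopped at the rim. Turns from -0.6 to 3.74 and stays where left; about 3 N on a peg turns it, and it does not coast.
- peg_a (a point): top centre of one of two upright orange pegs that stand on the disc, one on each side of the slot, to turn it by: 12 mm thick, from 35 to 66 mm above the worktop, 31 mm from the disc's axis. At disc angle q it lies at angle q from the lock's +x about the axis; its own y axis runs along the slot.
- peg_b (a point): top centre of the other, equal orange peg, straight opposite peg_a across the disc's axis (at disc angle q it lies at q + pi from the lock's +x).
- bar: brass locking bar, loose in its guide: 14 mm wide, 12 high, 173 long, 0.2 to 0.35 kg, underside 20 mm above the worktop, nose tapered to 8 mm over 14 mm. Origin: middle of the nose's underside; +y along the bar to the keeper. At the start the nose is 52 to 66 mm before the disc's axis; home, 65 mm beyond it. Slides with 1 to 4 N. The open tail could be lifted, which is not allowed.
- push_tab (a point): middle of the rear (outer) face of the red upright tab on the bar's tail end, 173 mm behind the nose and 50 mm above the worktop. The tab is 22 mm wide, 8 mm thick and reaches from 32 to 68 mm above the worktop; the rear face looks along the lock's -y and is what one pushes. With the bar home that face is 108 mm from the disc's axis.
- sample_cup: the small steel sample cup, 53 mm wide, 37 mm tall; a bystander near the lock, to be left alone. Origin: centre of its underside.
- weight: the steel 200 g calibration weight, 29 mm wide, 55 mm tall; a bystander near the lock, to be left alone. Origin: centre of its underside.
- vial_black: the cream vial with a black cap, 17 mm wide, 54 mm tall; a bystander near the lock, to be left alone. Origin: centre of its underside.
- vial_blue: the tan vial with a blue cap, 17 mm wide, 54 mm tall; a bystander near the lock, to be left alone. Origin: centre of its underside.
- tape: the roll of masking tape lying flat, 66 mm wide, 19 mm high; a bystander near the lock, to be left alone. Origin: centre of its underside.
- stirrer: the white stir bar lying flat, 30 x 9 x 9 mm; a bystander near the lock, to be left alone. Origin: centre of its underside as it lies at the start.
- bottle: the white bottle with a blue cap, 44 mm wide, 82 mm tall; a bystander near the lock, to be left alone. Origin: centre of its underside.

How it is judged:
By the outcome, as a careful person would: the job done as asked, in the order asked, and still so for the second after the job is handed in, with the robot touching nothing.
It also fails if it takes over 58 s, if anything falls off the work surface, if the arm or the gripper's body presses on something with over 40 N, if the wrist force passes 120 N, or if a joint passes its speed limit or range.

## Robot

A 6-joint arm with a two-finger parallel gripper is mounted at the origin on a cart in front of the work surface, level with it; the furniture and walls round the work are solid. World frame = base frame: x ahead of the robot, y to its left, z up, the work surface at z = 0. Lengths are in m, angles in rad, forces in N, time in s.
With the tool pointing down it reaches from about 0.4 to 0.825 m from the base axis. Payload 7 kg.
Tool frame: the origin (TCP) lies midway between the tips of the shut fingers; the grasp point (between the pads) lies 19 mm behind it; z points along the fingers, y is the line along which they close (so a half turn about z gives the same grasp; the last joint's range is limited). The gripper opens to 88 mm and grips with 3 to 60 N. Pads are 19 mm wide; open, the fingers measure 130 mm over their backs; the gripper's body (78 mm by 193 mm) begins 47 mm behind the grasp point.
Start: joints at [-0.874, 0.359, 0.012, 0, -1.224, -0.288], TCP at [0.268, -0.619, 0.227] pointing down, gripper open.
Joint ranges: [-3.07, 3.07], [-1.43, 2.12], [-1.02, 1.25], [-3.03, 1.67], [-3.05, -0], [-3.03, 3.03]. Speed limits (rad/s): [2.39, 2.39, 3.01, 3.14, 3.14, 3.14].

## Interface

Orientations are given as [roll, pitch, yaw] about the fixed x, y, z axes, in that order (R = Rz(yaw) Ry(pitch) Rx(roll)).
In Python, from station import get_state, grab_frame, calibration, job_done, boxes_of, regions_of, spot_point gives the robot as it stands. The module is installed in compiled form; this text tells all that it offers.
- The arm moves only by the tool arm_command, never from a script. Its argument "commands" is a list of rows, each an object of numbers: "tx", "ty", "tz": the shift along the tool's x, y, z each as a share of 25 cm, from -1 to 1; "twist": the turn about the tool's z as a share of 180 degrees, from -1 to 1. A call has exactly 8 rows; each row is the pose to reach, as a shift and turn from the pose commanded when the call began, along the tool's axes at that moment, turning the shorter way round; what a row does not reach only later rows make up. A row lasts 1/12 s, in which the tool goes at most 41.7 mm and 7.16 degrees, less where a joint would pass 70% of its speed; a pose out of reach is approached as far as the arm can. A call with a number of a shift or a turn outside -1 to 1 is refused whole. A call with a gripper value outside its range is refused whole. "claw" is the opening, from 0 (shut) to 1 (fully open), set as the call begins (left out, the last holds). The fingers move at their own pace and stop on an object; "grip_force" is the grip in N (left out, the last holds). Time passes only in rows, so rows that repeat a pose let the fingers close, or fill a call up. It gives the time, the measured TCP pose, the force, the opening and the grip force at its end, in the units of the state.
- get_state(): the state, without advancing time (a new reading comes with each control period).
- grab_frame(name): name is "side" or "top"; returns the picture (400x640x3 uint8, red, green, blue); there is no depth.
- calibration(name): a dict with "camera_matrix" (3x3 intrinsics, pixels), "k1" (the pictures are not rectified: a ray, as slopes to the right and down, at radius r is drawn at 1 + k1 r^2 times it, then the intrinsics apply), "extrinsics" (4x4, takes a point from camera to world coordinates). Camera axes: x right, y down, z forward; pixel columns grow to the right and rows downward; lengths in m; the calibration is good to about 2 mm. A picture is of the moment at which its call begins. calibration takes no time and is no camera call.
- job_done(): hands the job in; it is judged then, once.
Trained networks look in the newest picture that a camera, given by its name, has taken for a name from the list of things; names that differ only in an ending like _2 or _b are one class to them, and where a whole thing is asked for, a point or a joint stands for the part that bears it (a point fixed in the world has none). Each returns a list of dicts, best first, with "score" (0 to 1); they miss things now and then, are a little off and sometimes report something else, mostly with a low value. They report only what shows in the picture. A call takes as long as a camera call.
- boxes_of(query, camera): "rect" ([left, top, right, bottom] in pixels, round what is visible of it).
- regions_of(query, camera): "region" (400x640 bool, what is visible of it) and "rect" ([left, top, right, bottom] in pixels, round what is visible of it).
- spot_point(query, camera): "uv" ([column, row] in pixels: a listed point, or the origin of a listed thing).
The state is a dict: "t": time; "q": joint angles; "qd": joint speeds; "joint_efforts": joint torques, N m; "eef_pos": TCP position; "ee_rot": TCP orientation; "force": force on the tool from outside, world axes, zero at the start; "moment": the same for the moment, N m; "width": finger opening in m; "gripper_force": force on a finger pad.
Only numpy, scipy, OpenCV 4.12 (cv2) and the standard library are available. Lean on these libraries where they do the work, as an engineer would, in place of code of your own. Each camera call takes 0.05 s, during which the arm holds its last target. There are 200 camera calls.

## Working session

There is one attempt and no reset: what is moved stays moved. The work goes in short steps, Python scripts to look and compute and a tool call to move; the robot and the scene stay as the last step left them, time stands still between calls to the robot, and variables do not carry over. Pictures are saved under pics/ and viewed, at most 11 in all, crops included, and the job is handed in when it is done.

Besides the shell and the picture viewer there is one more tool, called after "Request:" by a JSON object that holds its "fn" and its "kwargs", one argument or row to a line. arm_command: Moves the arm, as the interface text tells. Shift numbers are shares of 25 cm and turn numbers shares of 180 degrees, none past 1 either way. Its arguments: {"type":"object","properties":{"commands":{"type":"array"},"claw":{"type":"number"},"grip_force":{"type":"number"}},"required":["commands"]}

```bash
mkdir -p pics; cat > h.py <<'E'
import numpy as np, cv2
from station import *
def ray(cam,uv):
    c=calibration(cam);K=np.array(c["camera_matrix"]);T=np.array(c["extrinsics"])
    d=np.linalg.inv(K)@[uv[0],uv[1],1]; x,y=d[:2]; u=np.array([x,y])
    for _ in range(20): u=np.array([x,y])/(1+c["k1"]*(u@u))
    return T[:3,3],T[:3,:3]@[u[0],u[1],1]
def atz(cam,uv,z):
    o,d=ray(cam,uv); return o+d*(z-o[2])/d[2]
def proj(cam,p):
    c=calibration(cam);K=np.array(c["camera_matrix"]);T=np.array(c["extrinsics"])
    q=T[:3,:3].T@(np.array(p)-T[:3,3]);u=q[:2]/q[2];u=u*(1+c["k1"]*(u@u));return (K@[u[0],u[1],1])[:2]
def save(cam,n):
    f=grab_frame(cam);cv2.imwrite(f"pics/{n}.png",f[:,:,::-1]);return f
E
python3 - <<'E'
from h import *
np.set_printoptions(precision=4,suppress=True)
for c in("top","side"):
    save(c,c+"0");print(c,np.array(calibration(c)["extrinsics"])[:3])
    for n,z in(("guide",.039),("stop",.03),("peg_a",.066),("peg_b",.066),("bar",.02),("push_tab",.05),("sample_cup",0),("weight",0),("vial_black",0),("vial_blue",0),("tape",0),("stirrer",0),("bottle",0)):
        for r in spot_point(n,c)[:2]: print(n,round(r["score"],2),np.round(r["uv"]),atz(c,r["uv"],z))
s=get_state();print(s["t"],s["eef_pos"],s["ee_rot"],s["width"])
E
```

```text
top [[-0.0293 -0.9937  0.1083  0.4502]
 [-0.9995  0.028  -0.0137  0.242 ]
 [ 0.0106 -0.1087 -0.994   1.02  ]]
guide 0.59 [311. 194.] [0.5619 0.242  0.039 ]
guide 0.49 [310. 148.] [0.6653 0.2422 0.039 ]
stop 0.87 [252. 204.] [0.546  0.3705 0.03  ]
stop 0.51 [279. 203.] [0.5458 0.3114 0.03  ]
peg_a 0.85 [294. 206.] [0.5347 0.2778 0.066 ]
peg_a 0.6 [268. 196.] [0.559  0.3309 0.066 ]
peg_b 0.85 [294. 206.] [0.5347 0.2778 0.066 ]
peg_b 0.6 [268. 196.] [0.559  0.3309 0.066 ]
bar 0.59 [282. 203.] [0.5466 0.3048 0.02  ]
push_tab 0.57 [390. 184.] [0.5794 0.0718 0.05  ]
sample_cup 0.78 [310. 149.] [0.6697 0.2423 0.    ]
weight 0.59 [352. 143.] [0.6824 0.1444 0.    ]
vial_black 0.44 [362. 228.] [0.4873 0.1295 0.    ]
vial_black 0.33 [266. 197.] [0.5631 0.3432 0.    ]
vial_blue 0.53 [341. 229.] [0.488  0.1773 0.    ]
tape 0.74 [253. 151.] [0.6688 0.3712 0.    ]
stirrer 0.62 [273. 247.] [0.4509 0.3288 0.    ]
stirrer 0.55 [296. 207.] [0.5396 0.2767 0.    ]
bottle 0.63 [234. 254.] [0.4393 0.4169 0.    ]
side [[ 0.9856 -0.0711  0.1537  0.4228]
 [-0.1679 -0.5278  0.8326 -0.4811]
 [ 0.0219 -0.8464 -0
[... 188 characters left out ...]
37 0.066 ]
peg_b 0.77 [316. 168.] [0.5656 0.3386 0.066 ]
peg_b 0.63 [310. 186.] [0.5395 0.2637 0.066 ]
bar 0.58 [321. 206.] [0.5633 0.2505 0.02  ]
push_tab 0.88 [349. 246.] [0.5834 0.073  0.05  ]
sample_cup 0.62 [366. 210.] [0.6659 0.2489 0.    ]
weight 0.89 [384. 240.] [0.6753 0.1413 0.    ]
weight 0.26 [321. 200.] [0.572  0.3025 0.    ]
vial_black 0.48 [292. 252.] [0.4853 0.1301 0.    ]
vial_blue 0.44 [286. 233.] [0.4806 0.1895 0.    ]
tape 0.44 [268. 199.] [0.4519 0.3249 0.    ]
tape 0.43 [357. 181.] [0.6772 0.3777 0.    ]
stirrer 0.6 [268. 200.] [0.4501 0.3195 0.    ]
bottle 0.7 [263. 177.] [0.4462 0.4289 0.    ]
1.4 [ 0.2683 -0.6194  0.2266] [-3.1416  0.     -2.7328] 0.08773171783793539
```

View pics/top0.png

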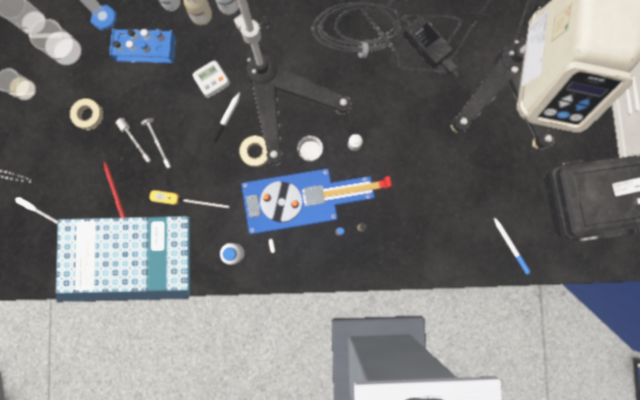

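View pics/side0.png

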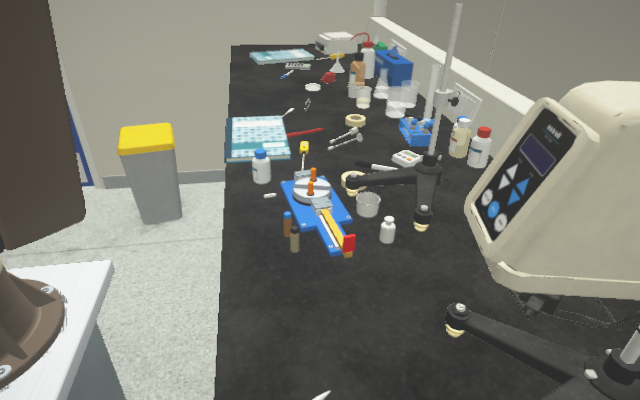

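The top view shows the lock centred near (285,200), the bar running right to its red tab at (387,183), and the pegs at (267,197) and (294,206). A stand leg ends near (275,155), close to the lock, so I'll zoom in and measure.

```bash
python3 - <<'E'
from h import *
t=cv2.imread("pics/top0.png");s=cv2.imread("pics/side0.png")
cv2.imwrite("pics/top0z.png",cv2.resize(t[50:250,215:415],(800,800),interpolation=3)[:600] if 0 else cv2.resize(t[130:250,220:400],None,fx=4.4,fy=4.4,interpolation=3))
cv2.imwrite("pics/side0z.png",cv2.resize(s[140:270,250:440],None,fx=4.2,fy=4.2,interpolation=3))
for n,im in(("top",t),("side",s)):
    h=cv2.cvtColor(im,cv2.COLOR_BGR2HSV)
    for nm,lo,hi in(("orange",(6,150,110),(16,255,255)),("red",(0,170,90),(4,255,255))):
        m=cv2.inRange(h,lo,hi);k,l,st,c=cv2.connectedComponentsWithStats(m)
        for i in range(1,k):
            if st[i,4]>8 and 240<c[i][0]<400 and 140<c[i][1]<270: print(n,nm,st[i],c[i].round(1),atz(n,c[i],.066).round(4))
def tri(a,b):
    o1,d1=ray("top",a);o2,d2=ray("side",b);k=np.linalg.lstsq(np.c_[d1,-d2],o2-o1,rcond=None)[0];return (o1+k[0]*d1+o2+k[1]*d2)/2,np.linalg.norm(o1+k[0]*d1-o2-k[1]*d2)
print("foot",tri((275,155),(355,185)),"hub",tri((262,75),(428,172)),tri((343,103),(422,222)))
E
```

```text
top orange [265 196   4   4  14] [266.5 197.3] [0.5556 0.3352 0.066 ]
top orange [293 202   4   4  13] [294.4 203.6] [0.5406 0.2771 0.066 ]
top red [380 177  11  10  77] [385.5 182.3] [0.5804 0.0839 0.066 ]
side orange [311 167   5  15  51] [313.1 174.1] [0.5549 0.3131 0.066 ]
side orange [308 183   5  12  51] [310.3 188.4] [0.5393 0.2527 0.066 ]
side orange [343 251   9   3  13] [347.3 252.1] [0.5706 0.0383 0.066 ]
side red [343 234  12  19 182] [348.6 242.9] [0.5785 0.0621 0.066 ]
foot (array([0.65497677, 0.31854165, 0.02577434]), np.float64(0.003127804473477341)) hub (array([0.84103428, 0.34265969, 0.03290048]), np.float64(0.011498999301038126)) (array([0.7665267 , 0.16466815, 0.01906585]), np.float64(0.006786231052249945))
```

View pics/top0z.png

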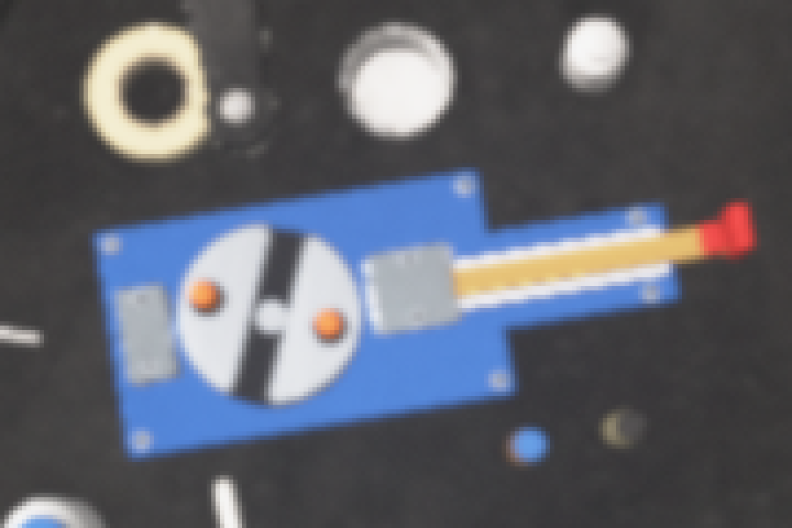

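View pics/side0z.png

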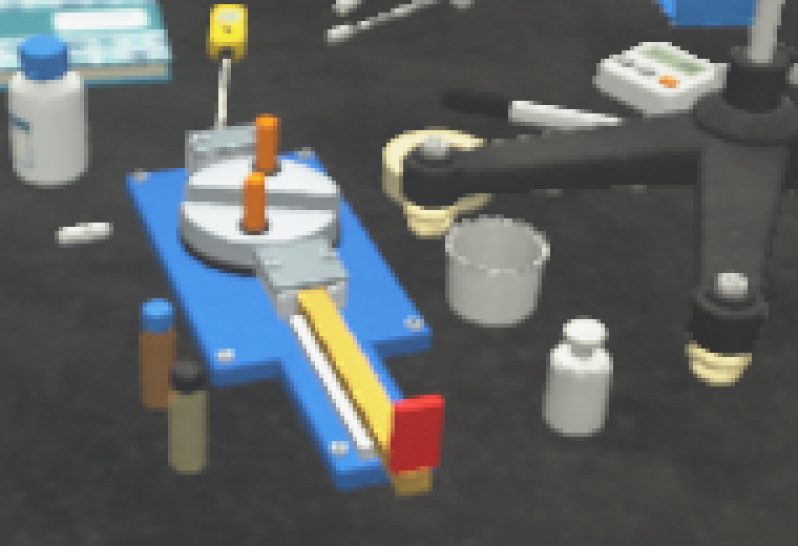

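```bash
cat >> h.py <<'E'
O=np.array([.548,.306]);YAW=np.radians(7.8)
def L(x,y,z):  # lock mm -> world
    c,s=np.cos(YAW),np.sin(YAW);return np.array([O[0]+(c*x-s*y)/1e3,O[1]+(s*x+c*y)/1e3,z])
def cmd(p,y,p0,y0):  # degrees
    a=np.radians(y0);d=np.array(p)-p0
    t=np.array([np.cos(a)*d[0]+np.sin(a)*d[1],np.sin(a)*d[0]-np.cos(a)*d[1],-d[2]])/.25
    print("from",np.round(p0,3),y0,"to",np.round(p,3),y,"cmd",t.round(3),"twist",round(-((y-y0+180)%360-180)/180,3),"dist",np.linalg.norm(d).round(3))
E
python3 - <<'E'
from h import *
p0=np.array([.2683,-.6194,.2266]);W=[((.35,-.32,.22),-110),((.44,-.04,.20),-60),((.52,.22,.16),-47),(L(-2,51,.12),-47),(L(-2,51,.048),-47),(L(24.2,14.2,.048),-47)]
y0=-156.6
for p,y in W: cmd(p,y,p0,y0);p0,y0=np.array(p),y
E
```

```text
from [ 0.268 -0.619  0.227] -156.6 to [ 0.35 -0.32  0.22] -110 cmd [-0.776  0.969  0.026] twist -0.259 dist 0.31
from [ 0.35 -0.32  0.22] -110 to [ 0.44 -0.04  0.2 ] -60 cmd [-1.176  0.045  0.08 ] twist -0.278 dist 0.295
from [ 0.44 -0.04  0.2 ] -60 to [0.52 0.22 0.16] -47 cmd [-0.741 -0.797  0.16 ] twist -0.072 dist 0.275
from [0.52 0.22 0.16] -47 to [0.539 0.356 0.12 ] -47 cmd [-0.347 -0.428  0.16 ] twist 0.0 dist 0.143
from [0.539 0.356 0.12 ] -47 to [0.539 0.356 0.048] -47 cmd [ 0.    -0.     0.288] twist 0.0 dist 0.072
from [0.539 0.356 0.048] -47 to [0.57  0.323 0.048] -47 cmd [ 0.181 -0.001 -0.   ] twist 0.0 dist 0.045
```

Request:
{"fn": "arm_command", "kwargs": {
  "commands": [
    {"tx":-0.78,"ty":0.97,"tz":0.03,"twist":-0.26},
    {"tx":-0.78,"ty":0.97,"tz":0.03,"twist":-0.26},
    {"tx":-0.78,"ty":0.97,"tz":0.03,"twist":-0.26},
    {"tx":-0.78,"ty":0.97,"tz":0.03,"twist":-0.26},
    {"tx":-0.78,"ty":0.97,"tz":0.03,"twist":-0.26},
    {"tx":-0.78,"ty":0.97,"tz":0.03,"twist":-0.26},
    {"tx":-0.78,"ty":0.97,"tz":0.03,"twist":-0.26},
    {"tx":-0.78,"ty":0.97,"tz":0.03,"twist":-0.26}
  ],
  "claw": 0,
  "grip_force": 20
}}

```text
t: 2.07
eef_pos: [0.351, -0.3162, 0.2194]
ee_rot: [-3.14, 0.001, -1.91]
force: [0.4, -0.0, 0.2]
width: 0.0398
gripper_force: 0.0
```

Request:
{"fn": "arm_command", "kwargs": {
  "commands": [
    {"tx":-1,"ty":0.05,"tz":0.08,"twist":-0.28},
    {"tx":-1,"ty":0.05,"tz":0.08,"twist":-0.28},
    {"tx":-1,"ty":0.05,"tz":0.08,"twist":-0.28},
    {"tx":-1,"ty":0.05,"tz":0.08,"twist":-0.28},
    {"tx":-1,"ty":0.05,"tz":0.08,"twist":-0.28},
    {"tx":-1,"ty":0.05,"tz":0.08,"twist":-0.28},
    {"tx":-1,"ty":0.05,"tz":0.08,"twist":-0.28},
    {"tx":-1,"ty":0.05,"tz":0.08,"twist":-0.28}
  ]
}}

```text
t: 2.73
eef_pos: [0.4243, -0.0776, 0.1992]
ee_rot: [-3.141, -0.0, -1.026]
force: [-1.1, -0.4, 0.7]
width: 0.0004
gripper_force: 0.0
```

```bash
python3 - <<'E'
from h import *
s=get_state();print(s["eef_pos"],s["ee_rot"],s["q"],s["width"])
cmd((.52,.22,.16),-47,np.array(s["eef_pos"]),round(np.degrees(s["ee_rot"][2]),1))
E
```

```text
[ 0.42425923 -0.07764093  0.19918088] [-3.14122041e+00 -1.20148314e-04 -1.02556748e+00] [ 2.79853091e-01 -3.38728407e-02 -5.35286405e-01  2.08900466e-05
 -1.06899204e+00  2.65365733e-01] 0.00044613155361268516
from [ 0.424 -0.078  0.199] -58.8 to [0.52 0.22 0.16] -47 cmd [-0.82  -0.944  0.157] twist -0.066 dist 0.315
```

Request:
{"fn": "arm_command", "kwargs": {
  "commands": [
    {"tx":-0.82,"ty":-0.94,"tz":0.16,"twist":-0.066},
    {"tx":-0.82,"ty":-0.94,"tz":0.16,"twist":-0.066},
    {"tx":-0.82,"ty":-0.94,"tz":0.16,"twist":-0.066},
    {"tx":-0.82,"ty":-0.94,"tz":0.16,"twist":-0.066},
    {"tx":-0.82,"ty":-0.94,"tz":0.16,"twist":-0.066},
    {"tx":-0.82,"ty":-0.94,"tz":0.16,"twist":-0.066},
    {"tx":-0.82,"ty":-0.94,"tz":0.16,"twist":-0.066},
    {"tx":-0.82,"ty":-0.94,"tz":0.16,"twist":-0.066}
  ]
}}

```text
t: 3.4
eef_pos: [0.523, 0.2184, 0.1584]
ee_rot: [-3.141, -0.0, -0.834]
force: [-0.3, -0.6, 0.7]
width: 0.0006
gripper_force: 0.0
```

```bash
python3 - <<'E'
from h import *
s=get_state();print(s["t"],s["qd"])
cmd(L(-2,51,.12),-47,np.array(s["eef_pos"]),round(np.degrees(s["ee_rot"][2]),1))
E
```

```text
3.4 [ 0.2314758   0.2857355   0.2950808  -0.00327623 -0.03162975 -0.22066399]
from [0.523 0.218 0.158] -47.8 to [0.539 0.356 0.12 ] -47 cmd [-0.365 -0.418  0.154] twist -0.004 dist 0.144
```

Request:
{"fn": "arm_command", "kwargs": {
  "commands": [
    {"tx":-0.2,"ty":-0.23,"tz":0.06},
    {"tx":-0.365,"ty":-0.42,"tz":0.15},
    {"tx":-0.365,"ty":-0.42,"tz":0.15},
    {"tx":-0.365,"ty":-0.42,"tz":0.15},
    {"tx":-0.365,"ty":-0.42,"tz":0.15},
    {"tx":-0.365,"ty":-0.42,"tz":0.15},
    {"tx":-0.365,"ty":-0.42,"tz":0.15},
    {"tx":-0.365,"ty":-0.42,"tz":0.15}
  ]
}}

```text
invalid input
```

```bash
python3 - <<'E'
from h import *
t=save("top","t1");s=save("side","s1")
a=cv2.resize(t[130:250,220:360],None,fx=4,fy=4,interpolation=3);b=cv2.resize(s[120:240,250:390],None,fx=4,fy=4,interpolation=3)
cv2.imwrite("pics/both1.png",cv2.resize(np.hstack([a,b])[:,:,::-1],(798,342)))
s=get_state();print(s["eef_pos"])
cmd(L(-2,51,.048),-47,np.array(s["eef_pos"]),round(np.degrees(s["ee_rot"][2]),1))
E
```

```text
[0.52273291 0.21797504 0.15787864]
from [0.523 0.218 0.158] -47.7 to [0.539 0.356 0.048] -47 cmd [-0.365 -0.421  0.44 ] twist -0.004 dist 0.177
```

View pics/both1.png

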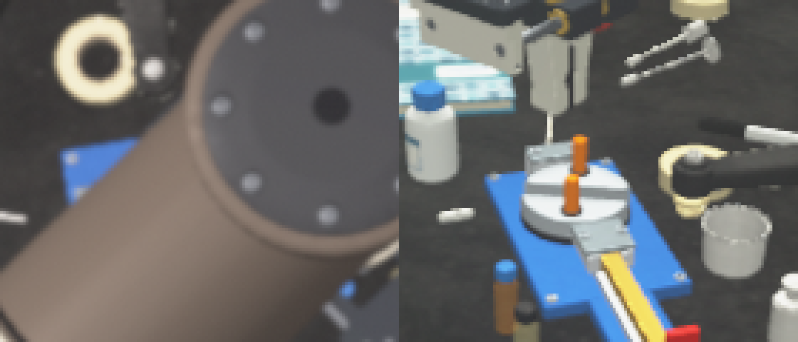

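The side crop shows the shut fingers above and behind the disc, around (560,100), with the pegs at (580,155) and (572,195). The top view is blocked by the arm. My last command was refused because it left out twist.

Request:
{"fn": "arm_command", "kwargs": {
  "commands": [
    {"tx":-0.1,"ty":-0.12,"tz":0.04,"twist":0},
    {"tx":-0.2,"ty":-0.24,"tz":0.08,"twist":0},
    {"tx":-0.3,"ty":-0.36,"tz":0.12,"twist":0},
    {"tx":-0.365,"ty":-0.42,"tz":0.15,"twist":0},
    {"tx":-0.365,"ty":-0.42,"tz":0.15,"twist":0},
    {"tx":-0.365,"ty":-0.42,"tz":0.15,"twist":0},
    {"tx":-0.365,"ty":-0.42,"tz":0.15,"twist":0},
    {"tx":-0.365,"ty":-0.42,"tz":0.15,"twist":0}
  ]
}}

```text
t: 4.17
eef_pos: [0.5375, 0.3529, 0.1222]
ee_rot: [-3.141, 0.0, -0.831]
force: [-0.2, -0.1, 0.6]
width: 0.0004
gripper_force: 0.0
```

```bash
python3 - <<'E'
from h import *
t=save("side","s2")
cv2.imwrite("pics/s2z.png",cv2.resize(t[100:240,240:400],None,fx=4,fy=4,interpolation=3)[:,:,::-1])
s=get_state();p=np.array(s["eef_pos"]);print(p)
cmd(L(-2,51,.048),-47,p,round(np.degrees(s["ee_rot"][2]),1))
print(proj("side",p)-[240,100],proj("side",L(11,29,.066))-[240,100],proj("side",L(-11,-29,.066))-[240,100],[proj("side",L(-2,51,.048))-[240,100]])
E
```

```text
[0.5376195  0.35308847 0.12236183]
from [0.538 0.353 0.122] -47.6 to [0.539 0.356 0.048] -47 cmd [-0.005 -0.013  0.297] twist -0.003 dist 0.074
[63.1137097  44.16641403] [71.53266254 69.16776967] [69.45897962 82.81784286] [array([63.51413664, 72.22234252])]
```

View pics/s2z.png

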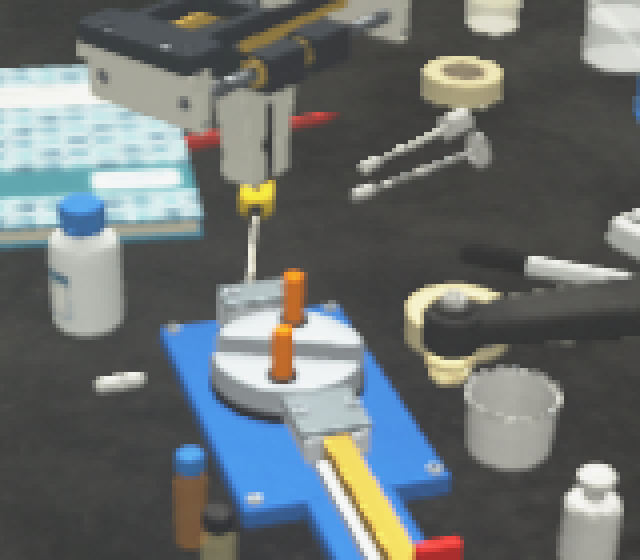

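The fingers sit behind the keeper, with tips at about (250,180) as predicted. The peg tops show at (294,272) and (284,327), about 2 px right of prediction. I'll descend and refit the lock origin from the side view.

Request:
{"fn": "arm_command", "kwargs": {
  "commands": [
    {"tx":0,"ty":-0.01,"tz":0.06,"twist":0},
    {"tx":0,"ty":-0.01,"tz":0.12,"twist":0},
    {"tx":0,"ty":-0.01,"tz":0.18,"twist":0},
    {"tx":0,"ty":-0.01,"tz":0.24,"twist":0},
    {"tx":0,"ty":-0.01,"tz":0.29,"twist":0},
    {"tx":0,"ty":-0.01,"tz":0.295,"twist":0},
    {"tx":0,"ty":-0.01,"tz":0.295,"twist":0},
    {"tx":0,"ty":-0.01,"tz":0.295,"twist":0}
  ]
}}

```text
t: 4.88
eef_pos: [0.5396, 0.3562, 0.0487]
ee_rot: [-3.141, -0.0, -0.829]
force: [0.4, 0.2, 0.6]
width: 0.0006
gripper_force: 0.0
```

```bash
python3 - <<'E'
from h import *
for u in ((294/4+240,272/4+100),(284/4+240,327/4+100)): print(atz("side",u,.066))
print(atz("side",(289/4+240,299.5/4+100),.066))
s=get_state();p=np.array(s["eef_pos"]);print(p,s["force"])
for r in spot_point("guide","side")[:2]+spot_point("push_tab","side")[:1]+spot_point("stop","side")[:1]: print(r)
f=grab_frame("side")
cv2.imwrite("pics/s3z.png",cv2.resize(f[120:230,260:380],None,fx=6,fy=5.4,interpolation=3)[:,:,::-1])
E
```

```text
[0.56034803 0.34119631 0.066     ]
[0.54506198 0.27986561 0.066     ]
[0.55248361 0.3096435  0.066     ]
[0.53959645 0.35624168 0.04871726] [0.44678364 0.2209777  0.62880505]
{'uv': [320.1, 201.3], 'score': 0.84}
{'uv': [350.1, 246.2], 'score': 0.82}
{'uv': [302.9, 176.9], 'score': 0.96}
```

View pics/s3z.png

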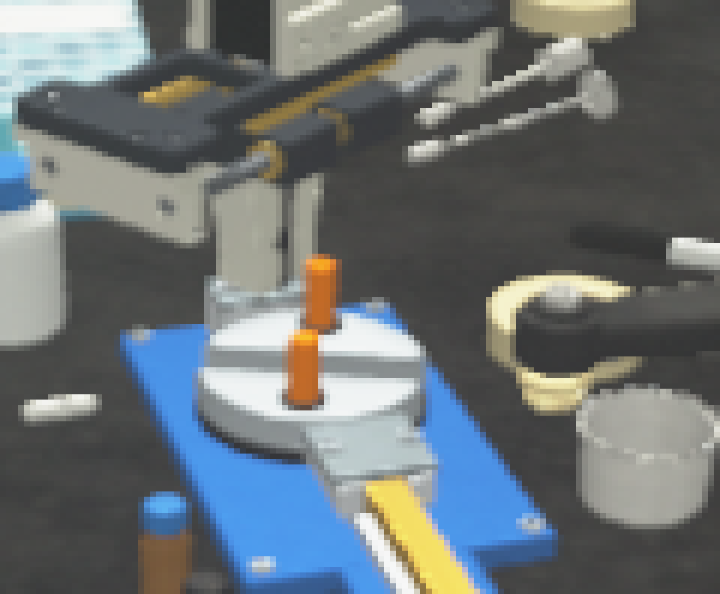

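The fingers are just above the keeper, behind the far peg (320,260), and touching nothing. Now the diagonal push.

```bash
sed -i 's/^O=.*;/O=np.array([.551,.308]);/' h.py; python3 - <<'E'
from h import *
s=get_state();cmd(L(24.2,14.2,.048),-47.5,np.array(s["eef_pos"]),-47.5)
E
```

```text
from [0.539 0.357 0.049] -47.5 to [0.573 0.325 0.048] -47.5 cmd [ 0.183 -0.015  0.003] twist -0.0 dist 0.046
```

Request:
{"fn": "arm_command", "kwargs": {
  "commands": [
    {"tx":0.02,"ty":-0.015,"tz":0,"twist":0},
    {"tx":0.04,"ty":-0.015,"tz":0,"twist":0},
    {"tx":0.06,"ty":-0.015,"tz":0,"twist":0},
    {"tx":0.08,"ty":-0.015,"tz":0,"twist":0},
    {"tx":0.1,"ty":-0.015,"tz":0,"twist":0},
    {"tx":0.12,"ty":-0.015,"tz":0,"twist":0},
    {"tx":0.14,"ty":-0.015,"tz":0,"twist":0},
    {"tx":0.14,"ty":-0.015,"tz":0,"twist":0}
  ]
}}

```text
t: 5.75
eef_pos: [0.567, 0.3337, 0.0485]
ee_rot: [-3.139, 0.0, -0.829]
force: [1.9, 3.3, 0.9]
width: 0.0008
gripper_force: 1.4
```

```bash
cat > m.py <<'E'
from h import *
im=grab_frame("side")
h=cv2.cvtColor(im,cv2.COLOR_RGB2HSV);m=cv2.inRange(h,(5,150,110),(17,255,255));k,l,st,c=cv2.connectedComponentsWithStats(m)
P=[]
for i in range(1,k):
    if st[i,4]>8 and 290<c[i][0]<345 and 150<c[i][1]<210:
        P.append((st[i,0]+st[i,2]/2-.5, st[i,1]+1)); print(st[i],atz("side",P[-1],.066).round(4))
if len(P)==2:
    a,b=[atz("side",p,.066)[:2] for p in P];d=a-b;print("mid",(a+b)/2,"len",np.linalg.norm(d),"q deg",(np.degrees(np.arctan2(d[1],d[0])-YAW)+90)%180-90)
s=get_state();print(s["t"],s["eef_pos"],s["force"])
E
python3 m.py
```

```text
[321 170   5  13  52] [0.5797 0.3242 0.066 ]
[299 178   4  14  48] [0.5239 0.2947 0.066 ]
mid [0.5517825  0.30948929] len 0.0631401908487121 q deg 20.040954101239407
5.8 [0.56678834 0.33355776 0.04841524] [1.60122162 3.29635152 1.77837373]
```

Request:
{"fn": "arm_command", "kwargs": {
  "commands": [
    {"tx":0.01,"ty":0,"tz":0,"twist":0},
    {"tx":0.02,"ty":0,"tz":0,"twist":0},
    {"tx":0.03,"ty":0,"tz":0,"twist":0},
    {"tx":0.038,"ty":0,"tz":0,"twist":0},
    {"tx":0.038,"ty":0,"tz":0,"twist":0},
    {"tx":0.038,"ty":0,"tz":0,"twist":0},
    {"tx":0.038,"ty":0,"tz":0,"twist":0},
    {"tx":0.038,"ty":0,"tz":0,"twist":0}
  ]
}}

```text
t: 6.47
eef_pos: [0.5714, 0.325, 0.0474]
ee_rot: [3.14, -0.0, -0.829]
force: [-3.5, 0.2, 2.8]
width: 0.0004
gripper_force: 1.2
```

```bash
python3 m.py; python3 - <<'E'
from h import *
f=grab_frame("side")
cv2.imwrite("pics/s4z.png",cv2.resize(f[140:250,260:380],None,fx=6,fy=5.4,interpolation=3)[:,:,::-1])
E
```

```text
[323 172   5  14  54] [0.5826 0.3144 0.066 ]
[297 176   4  13  46] [0.5206 0.3041 0.066 ]
mid [0.55158494 0.30927378] len 0.0627989106957854 q deg 1.6315900577888414
6.5167 [0.57137528 0.32510534 0.04740421] [-2.73883521 -1.26219391  1.44933844]
```

View pics/s4z.png

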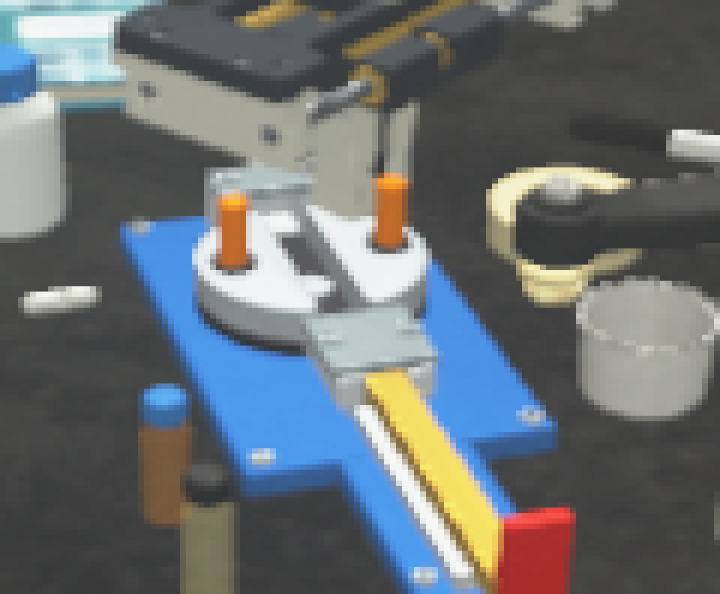

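The slot now lines up with the bar: the pegs are at (232,195) and (390,180), giving q≈1.6°. Next I back off, rise and move behind the tab.

Request:
{"fn": "arm_command", "kwargs": {
  "commands": [
    {"tx":-0.02,"ty":0,"tz":0,"twist":0},
    {"tx":-0.04,"ty":0,"tz":0,"twist":0},
    {"tx":-0.04,"ty":0,"tz":-0.1,"twist":0},
    {"tx":-0.04,"ty":0,"tz":-0.2,"twist":0},
    {"tx":-0.04,"ty":0,"tz":-0.3,"twist":0},
    {"tx":-0.04,"ty":0,"tz":-0.36,"twist":0},
    {"tx":-0.04,"ty":0,"tz":-0.36,"twist":0},
    {"tx":-0.04,"ty":0,"tz":-0.36,"twist":0}
  ]
}}

```text
t: 7.23
eef_pos: [0.5655, 0.3342, 0.139]
ee_rot: [-3.139, 0.0, -0.829]
force: [-0.2, -0.2, -0.6]
width: 0.0003
gripper_force: 0.0
```

```bash
sed -i 's/^O=.*;/O=np.array([.5505,.3085]);/' h.py; python3 m.py; python3 - <<'E'
from h import *
s=get_state();p=np.array(s["eef_pos"]);y=np.degrees(s["ee_rot"][2])
a=L(0,-100,.135);cmd(a,-82.2,p,y.round(1));b=L(0,-268,.12);cmd(b,-82.2,a,-82.2);cmd(b,-82.2,p,y.round(1))
E
```

```text
[322 172   6  14  57] [0.5814 0.3146 0.066 ]
[297 176   4  13  46] [0.5206 0.3041 0.066 ]
mid [0.55102058 0.30934741] len 0.06171046278592617 q deg 1.9381898935868378
7.2833 [0.56492203 0.33361729 0.13778382] [-0.61039462 -0.33459379 -1.08937226]
from [0.565 0.334 0.138] -47.5 to [0.564 0.209 0.135] -82.2 cmd [0.364 0.338 0.011] twist 0.193 dist 0.124
from [0.564 0.209 0.135] -82.2 to [0.587 0.043 0.12 ] -82.2 cmd [ 0.672 -0.     0.06 ] twist -0.0 dist 0.169
from [0.565 0.334 0.138] -47.5 to [0.587 0.043 0.12 ] -82.2 cmd [0.916 0.721 0.071] twist 0.193 dist 0.292
```

Request:
{"fn": "arm_command", "kwargs": {
  "commands": [
    {"tx":0.92,"ty":0.72,"tz":0.0,"twist":0.193},
    {"tx":0.92,"ty":0.72,"tz":0.0,"twist":0.193},
    {"tx":0.92,"ty":0.72,"tz":0.0,"twist":0.193},
    {"tx":0.92,"ty":0.72,"tz":0.0,"twist":0.193},
    {"tx":0.92,"ty":0.72,"tz":0.0,"twist":0.193},
    {"tx":0.92,"ty":0.72,"tz":0.0,"twist":0.193},
    {"tx":0.92,"ty":0.72,"tz":0.0,"twist":0.193},
    {"tx":0.92,"ty":0.72,"tz":0.0,"twist":0.193}
  ]
}}

```text
t: 7.95
eef_pos: [0.5866, 0.0362, 0.1364]
ee_rot: [3.139, -0.001, -1.44]
force: [0.5, 1.4, -0.3]
width: 0.0004
gripper_force: 0.0
```

```bash
python3 - <<'E'
from h import *
s=get_state();p=np.array(s["eef_pos"]);y=np.degrees(s["ee_rot"][2]);print(p,y)
t=save("top","t5");s=save("side","s5")
a=cv2.resize(t[150:250,230:430],None,fx=4,fy=3,interpolation=3);b=cv2.resize(s[150:300,250:450],None,fx=4,fy=2,interpolation=3)
cv2.imwrite("pics/both5.png",np.vstack([a,b])[:,:,::-1])
for c in("top","side"):
  for r in spot_point("push_tab",c)[:1]: print(c,r,atz(c,r["uv"],.05))
cmd(L(0,-268,.12),-82.2,p,y.round(1));cmd(L(0,-268,.03),-82.2,L(0,-268,.12),-82.2)
E
```

```text
[0.58658917 0.03619909 0.13641115] -82.50212646499187
side {'uv': [349.5, 245.4], 'score': 0.85} [0.58388032 0.07405427 0.05      ]
from [0.587 0.036 0.136] -82.5 to [0.587 0.043 0.12 ] -82.2 cmd [-0.027 -0.005  0.066] twist -0.002 dist 0.018
from [0.587 0.043 0.12 ] -82.2 to [0.587 0.043 0.03 ] -82.2 cmd [ 0.   -0.    0.36] twist -0.0 dist 0.09
```

View pics/both5.png

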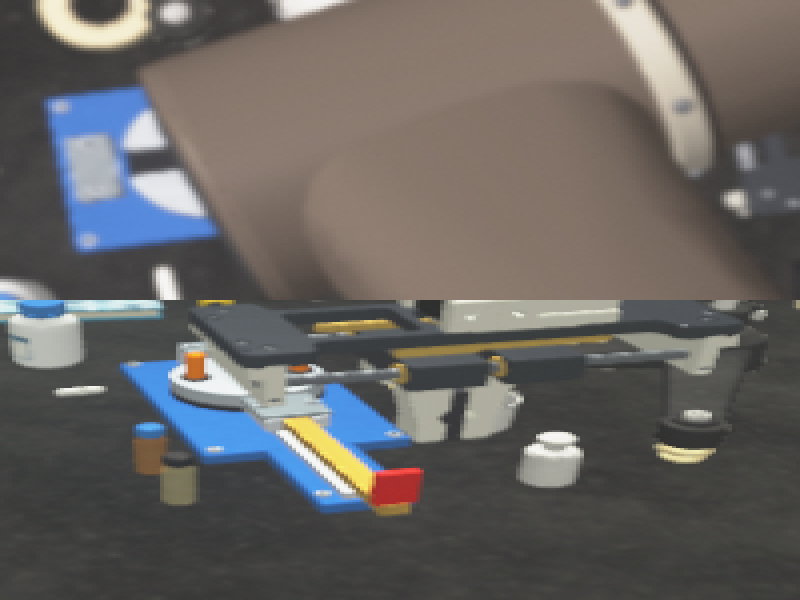

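The top view shows the slot in line with the keeper. The side view shows the fingers in the air behind the red tab (397,487), so I'll descend.

Request:
{"fn": "arm_command", "kwargs": {
  "commands": [
    {"tx":0,"ty":0,"tz":0.1,"twist":0},
    {"tx":0,"ty":0,"tz":0.2,"twist":0},
    {"tx":0,"ty":0,"tz":0.3,"twist":0},
    {"tx":0,"ty":0,"tz":0.38,"twist":0},
    {"tx":0,"ty":0,"tz":0.42,"twist":0},
    {"tx":0,"ty":0,"tz":0.42,"twist":0},
    {"tx":0,"ty":0,"tz":0.42,"twist":0},
    {"tx":0,"ty":0,"tz":0.42,"twist":0}
  ]
}}

```text
t: 8.82
eef_pos: [0.5887, 0.043, 0.0339]
ee_rot: [-3.14, 0.0, -1.434]
force: [-0.6, -0.3, 0.4]
width: 0.0006
gripper_force: 0.0
```

```bash
python3 - <<'E'
from h import *
s=get_state();p=np.array(s["eef_pos"]);y=np.degrees(s["ee_rot"][2]);print(p,y)
cmd(L(0,-239-12,.032),-82.2,p,y.round(1));cmd(L(0,-118,.032),-82.2,p,y.round(1))
E
```

```text
[0.58873817 0.04295177 0.03394752] -82.16884769791932
from [0.589 0.043 0.034] -82.2 to [0.585 0.06  0.032] -82.2 cmd [-0.069  0.007  0.008] twist -0.0 dist 0.017
from [0.589 0.043 0.034] -82.2 to [0.567 0.192 0.032] -82.2 cmd [-0.601  0.007  0.008] twist -0.0 dist 0.15
```

Request:
{"fn": "arm_command", "kwargs": {
  "commands": [
    {"tx":-0.04,"ty":0.007,"tz":0.005,"twist":0},
    {"tx":-0.07,"ty":0.007,"tz":0.005,"twist":0},
    {"tx":-0.1,"ty":0.007,"tz":0.005,"twist":0},
    {"tx":-0.13,"ty":0.007,"tz":0.005,"twist":0},
    {"tx":-0.16,"ty":0.007,"tz":0.005,"twist":0},
    {"tx":-0.19,"ty":0.007,"tz":0.005,"twist":0},
    {"tx":-0.22,"ty":0.007,"tz":0.005,"twist":0},
    {"tx":-0.25,"ty":0.007,"tz":0.005,"twist":0}
  ]
}}

```text
t: 9.48
eef_pos: [0.5776, 0.1045, 0.0317]
ee_rot: [-3.142, -0.0, -1.435]
force: [0.4, -3.0, 3.4]
width: 0.0003
gripper_force: 1.8
```

Request:
{"fn": "arm_command", "kwargs": {
  "commands": [
    {"tx":-0.03,"ty":0,"tz":0,"twist":0},
    {"tx":-0.06,"ty":0,"tz":0,"twist":0},
    {"tx":-0.09,"ty":0,"tz":0,"twist":0},
    {"tx":-0.12,"ty":0,"tz":0,"twist":0},
    {"tx":-0.15,"ty":0,"tz":0,"twist":0},
    {"tx":-0.18,"ty":0,"tz":0,"twist":0},
    {"tx":-0.21,"ty":0,"tz":0,"twist":0},
    {"tx":-0.24,"ty":0,"tz":0,"twist":0}
  ]
}}

```text
t: 10.15
eef_pos: [0.5694, 0.164, 0.0315]
ee_rot: [3.141, -0.0, -1.435]
force: [-0.1, -3.8, 2.5]
width: 0.0008
gripper_force: 1.7
```

```bash
python3 m.py; python3 - <<'E'
from h import *
s=get_state();p=np.array(s["eef_pos"]);y=np.degrees(s["ee_rot"][2]);cmd(L(0,-118,.032),-82.2,p,y.round(1))
f=grab_frame("side");cv2.imwrite("pics/s6.png",cv2.resize(f[150:260,250:390],None,fx=5,fy=5,interpolation=3)[:,:,::-1])
E
```

```text
10.2 [0.56948081 0.16521922 0.03149292] [0.52957679 1.69635775 0.36492193]
from [0.569 0.165 0.031] -82.2 to [0.567 0.192 0.032] -82.2 cmd [-0.106 -0.003 -0.002] twist -0.0 dist 0.027
```

View pics/s6.png

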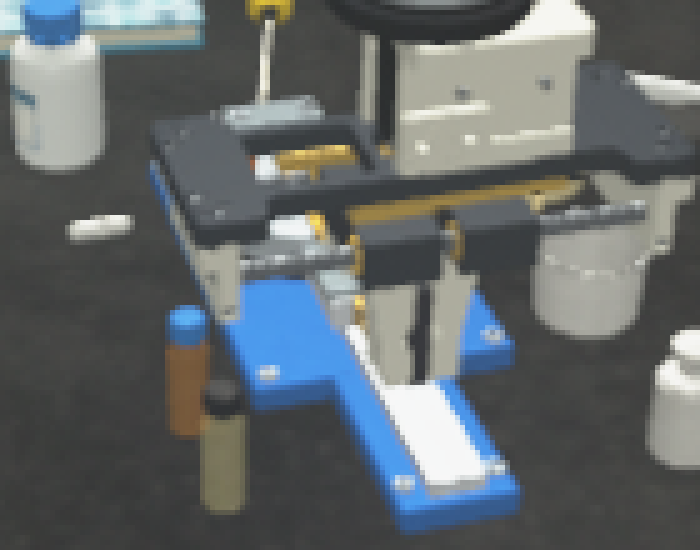

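The bar is moving through the disc, with the fingers on the tab near (415,370) and about 27 mm to go. I'll go slowly to the stop.

Request:
{"fn": "arm_command", "kwargs": {
  "commands": [
    {"tx":-0.02,"ty":0,"tz":0,"twist":0},
    {"tx":-0.04,"ty":0,"tz":0,"twist":0},
    {"tx":-0.055,"ty":0,"tz":0,"twist":0},
    {"tx":-0.07,"ty":0,"tz":0,"twist":0},
    {"tx":-0.08,"ty":0,"tz":0,"twist":0},
    {"tx":-0.085,"ty":0,"tz":0,"twist":0},
    {"tx":-0.09,"ty":0,"tz":0,"twist":0},
    {"tx":-0.095,"ty":0,"tz":0,"twist":0}
  ]
}}

```text
t: 10.92
eef_pos: [0.5663, 0.1867, 0.0316]
ee_rot: [-3.142, -0.0, -1.435]
force: [-0.5, -3.2, 2.0]
width: 0.0006
gripper_force: 1.3
```

Request:
{"fn": "arm_command", "kwargs": {
  "commands": [
    {"tx":-0.004,"ty":0,"tz":0,"twist":0},
    {"tx":-0.007,"ty":0,"tz":0,"twist":0},
    {"tx":-0.01,"ty":0,"tz":0,"twist":0},
    {"tx":-0.013,"ty":0,"tz":0,"twist":0},
    {"tx":-0.016,"ty":0,"tz":0,"twist":0},
    {"tx":-0.019,"ty":0,"tz":0,"twist":0},
    {"tx":-0.022,"ty":0,"tz":0,"twist":0},
    {"tx":-0.022,"ty":0,"tz":0,"twist":0}
  ]
}}

```text
t: 11.58
eef_pos: [0.5655, 0.1906, 0.0316]
ee_rot: [3.141, -0.002, -1.435]
force: [3.3, -10.5, 2.8]
width: 0.0003
gripper_force: 5.1
```

Request:
{"fn": "arm_command", "kwargs": {
  "commands": [
    {"tx":-0.003,"ty":0,"tz":0,"twist":0},
    {"tx":-0.006,"ty":0,"tz":0,"twist":0},
    {"tx":-0.008,"ty":0,"tz":0,"twist":0},
    {"tx":-0.01,"ty":0,"tz":0,"twist":0},
    {"tx":-0.01,"ty":0,"tz":0,"twist":0},
    {"tx":-0.01,"ty":0,"tz":0,"twist":0},
    {"tx":-0.01,"ty":0,"tz":0,"twist":0},
    {"tx":-0.01,"ty":0,"tz":0,"twist":0}
  ]
}}

```text
t: 12.25
eef_pos: [0.5649, 0.1907, 0.0316]
ee_rot: [3.139, -0.004, -1.436]
force: [4.0, -20.1, 5.0]
width: 0.0004
gripper_force: 10.1
```

It is hard against the stop at the expected place. Backing straight off, then up.

Request:
{"fn": "arm_command", "kwargs": {
  "commands": [
    {"tx":0.04,"ty":0,"tz":0,"twist":0},
    {"tx":0.12,"ty":0,"tz":0,"twist":0},
    {"tx":0.2,"ty":0,"tz":0,"twist":0},
    {"tx":0.3,"ty":0,"tz":-0.1,"twist":0},
    {"tx":0.4,"ty":0,"tz":-0.25,"twist":0},
    {"tx":0.5,"ty":0,"tz":-0.4,"twist":0},
    {"tx":0.55,"ty":0,"tz":-0.45,"twist":0},
    {"tx":0.55,"ty":0,"tz":-0.45,"twist":0}
  ]
}}

```text
t: 12.92
eef_pos: [0.5867, 0.0572, 0.1492]
ee_rot: [-3.133, 0.002, -1.437]
force: [0.4, 0.8, 0.1]
width: 0.0005
gripper_force: 0.0
```

Request:
{"fn": "arm_command", "kwargs": {
  "commands": [
    {"tx":0.1,"ty":-0.15,"tz":-0.05,"twist":0},
    {"tx":0.15,"ty":-0.3,"tz":-0.1,"twist":0},
    {"tx":0.2,"ty":-0.45,"tz":-0.1,"twist":0},
    {"tx":0.2,"ty":-0.5,"tz":-0.1,"twist":0},
    {"tx":0.2,"ty":-0.5,"tz":-0.1,"twist":0},
    {"tx":0.2,"ty":-0.5,"tz":-0.1,"twist":0},
    {"tx":0.2,"ty":-0.5,"tz":-0.1,"twist":0},
    {"tx":0.2,"ty":-0.5,"tz":-0.1,"twist":0}
  ]
}}

```text
t: 13.58
eef_pos: [0.7136, 0.0263, 0.169]
ee_rot: [3.141, 0.0, -1.435]
force: [-0.7, 0.7, 0.6]
width: 0.0006
gripper_force: 0.0
```

```bash
python3 m.py; python3 - <<'E'
from h import *
t=save("top","t7");s=save("side","s7")
a=cv2.resize(t[130:255,225:425],None,fx=3.9,fy=2.4,interpolation=3);b=cv2.resize(s[130:275,250:450],None,fx=3.9,fy=2,interpolation=3)
cv2.imwrite("pics/both7.png",np.vstack([a,b])[:,:,::-1])
for r in spot_point("push_tab","side")[:1]: print(r,atz("side",r["uv"],.05))
print(L(0,-108,.05))
E
```

```text
[322 172   6  14  57] [0.5814 0.3146 0.066 ]
[297 177   4  12  45] [0.52   0.2997 0.066 ]
mid [0.5507392  0.30713648] len 0.06315709152980896 q deg 5.808458813672857
13.6333 [0.71372932 0.02626187 0.16931231] [ 0.22014704 -0.53578728  0.08400087]
{'uv': [262.9, 180.3], 'score': 0.56} [0.44228764 0.32736442 0.05      ]
[0.56515728 0.20149923 0.05      ]
```

View pics/both7.png

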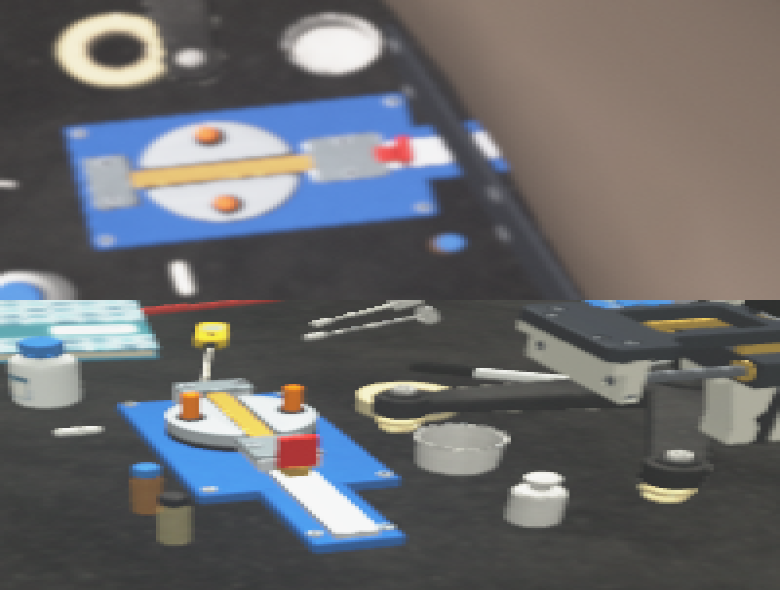

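The pictures show the bar through the disc into the keeper, the tab up against the guide, the bystanders where they were and the arm clear with zero force. Handing in.

```bash
python3 -c "from station import *;print(job_done())"
```

```text
the job is handed in; nothing more can be done
None
```

The rotary stage is locked and handed in at about 14 s: I turned the disc until its slot lined up, pushed the bar home against the stop (it held at 20 N), left the bystanders where they stood, and finished with the arm clear.

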